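# Hang the rinsed collar basket on the drip hook

### The job

The small wire basket with the blue grip has just come out of the rinse: hang it by its handle on the hook of the drip stand. Bring the handle in sideways over the hook's upturned open end, lower it into the throat while still holding it (do not drop it), then let go so that it hangs upright and still above the tray, square across the hook. Leave the baskets with the red and yellow grips standing where they are.

Things in the scene. Friction and masses are not known exactly. Their poses are not given: they have to be found in the camera images.
- basket_blue: To hang. Wire basket, 70 (x) x 90 (y) mm, walls 45 high, 0.25-0.4 kg, two silver collars fixed inside. Rigid handle in its yz plane: top bar along y, 8 x 8, 105-113 above the underside; window below it 60 high, 78 wide. On the bar's middle a blue grip block, 18 (x) x 28 (y), 113-155 above the underside. Origin: centre of underside, z up. Same either way round.
- basket_red: Stays put. Wire basket, 70 (x) x 90 (y) mm, walls 45 high, 0.25-0.4 kg, two silver collars fixed inside. Rigid handle in its yz plane: top bar along y, 8 x 8, 105-113 above the underside; window below it 60 high, 78 wide. On the bar's middle a red grip block, 18 (x) x 28 (y), 113-155 above the underside. Origin: centre of underside, z up. Same either way round.
- basket_yellow: Stays put. Wire basket, 70 (x) x 90 (y) mm, walls 45 high, 0.25-0.4 kg, two silver collars fixed inside. Rigid handle in its yz plane: top bar along y, 8 x 8, 105-113 above the underside; window below it 60 high, 78 wide. On the bar's middle a yellow grip block, 18 (x) x 28 (y), 113-155 above the underside. Origin: centre of underside, z up. Same either way round.
- stand: Fixed drip stand. Origin on bench under the hook's throat centre, z up. White tray 150 (x) x 140 mm, 18 high; post d16 at x=+88. Hook: steel strip 16 wide (y), 5 thick, open end to -x; its top: level at z=199 from post to x=27, slopes to throat floor z=185 (x=13 to -13), slopes up to tip x=-27, z=199. Hung basket: bar along y, underside at z=80, above origin.

How it is judged:
By the outcome, as a careful person would: the job done as asked, in the order asked, and still so for the second after the job is handed in, with the robot touching nothing.
It also fails if it takes over 35 s, if anything falls off the work surface, if the arm or the gripper's body presses on something with over 40 N, if the wrist force passes 120 N, or if a joint passes its speed limit or range.

### The arm

A 7-joint arm with a two-finger parallel gripper is mounted at the origin on the work surface. World frame = base frame: x ahead of the robot, y to its left, z up, the work surface at z = 0. Lengths are in m, angles in rad, forces in N, time in s.
With the tool pointing down it reaches from about 0.425 to 1.025 m from the base axis. Payload 9.4 kg.
Tool frame: the origin (TCP) lies at the very end of the fingers, on their centre line; the grasp point (between the pads) lies 19 mm behind it; z points along the fingers, y is the line along which they close (so a half turn about z gives the same grasp; the last joint's range is limited). The gripper opens to 85 mm and grips with 20 to 120 N. Pads are 22 mm wide; open, the fingers measure 114 mm over their backs; the gripper's body (76 mm by 85 mm) begins 54 mm behind the grasp point. The pads swing forward as they close: fully open they stand 13 mm farther back than shut.
Start: joints at [1.067, 0.599, -0.003, 1.599, 0.002, 0.943, -0.08], TCP at [0.3, -0.66, 0.231] pointing down, gripper open.
Joint ranges: [-2.57, 2.57], [-0.35, 1.97], [-1.29, 1.29], [0.11, 2.56], [-1.05, 4.19], [0.11, 1.86], [-2.63, 2.63]. Speed limits (rad/s): [2.22, 2.22, 3.01, 3.01, 3.14, 3.14, 3.14].

### API

Orientations are given as a 3x3 rotation matrix whose columns are the frame's x, y, z axes.
In Python, from plant import bot gives the robot as it stands.
- The arm moves only by the shell command python3 shift.py [FORCE], which reads ROWS from standard input. ROWS is a JSON list that holds a single list of rows (three levels of brackets), with 1 to 8 rows, each of 7 numbers: a rotation vector rx, ry, rz in parts of the range, where 1.0 means 4 rad, then dx, dy, dz in shares of the most that a row can go, 1 being 62.5 mm, then the opening from 0.0 (shut) to 1.0 (fully open); each row shifts and turns the commanded pose from where the row before left it, along the tool's axes as they then stand; what a row does not reach is not made up. A row lasts 1/8 s, in which the tool goes at most 0.0625 m and 0.188 rad, less where a joint would pass 70% of its speed; a pose out of reach is approached as far as the arm can. The fingers move at their own pace and stop on an object; FORCE is the grip in N (left out, the last holds). Time passes only in rows, so rows that do not move let the fingers close. It prints the time, the measured TCP pose, the force, the opening and the grip force at its end. No shift or turn number may pass 1 either way. Input that does not fit is refused with a message, and nothing moves.
- bot.get_state(): the state, without advancing time (a new reading comes with each control period).
- bot.get_image(name): name is "scene" or "top" or "wrist"; returns a dict with "img" (480x640x3 uint8, red, green, blue), "fx", "fy", "cx", "cy" (pixels), "rvec" (rotation vector, rad) and "tvec" (3), from world to camera coordinates, as OpenCV has them. Camera axes: x right, y down, z forward; pixel columns grow to the right and rows downward; lengths in m; the calibration is good to about 2 mm. A picture is of the moment at which its call begins. There is no depth.
- bot.job_done(): hands the job in; it is judged then, once.
The state is a dict: "time": time; "qpos": joint angles; "dq": joint speeds; "joint_torque": joint torques, N m; "position": TCP position; "tcp_rot": TCP orientation; "wrist_force": force on the tool from outside, world axes, zero at the start; "moment": the same for the moment, N m; "gripper_width": opening from 0.0 (shut) to 1.0 (fully open); "grip_force": force on a finger pad.
Only numpy, scipy, OpenCV 4.12 (cv2) and the standard library are available. Lean on these libraries where they do the work, as an engineer would, in place of code of your own. Each camera call takes 0.05 s, during which the arm holds its last target. There are 200 camera calls.

## Working session

There is one attempt and no reset: what is moved stays moved. The work goes in short steps, Python scripts to look and compute and a shell command to move; the robot and the scene stay as the last step left them, time stands still between calls to the robot, and variables do not carry over. Pictures are saved under pics/ and viewed, at most 10 in all, crops included, and the job is handed in when it is done.

```bash
ls; mkdir -p pics; python3 - <<'E'
from plant import bot
import cv2,numpy as np
s=bot.get_state(); print(s['time'],s['position'],s['tcp_rot'],s['gripper_width'])
for n in("scene","top"):
    d=bot.get_image(n); cv2.imwrite(f"pics/{n}0.png",d["img"][:,:,::-1]); print(n,d["fx"],d["cx"],d["cy"],d["rvec"],d["tvec"])
E
```

```text
pics
plant.py
shift.py
0.0 [ 0.29989534 -0.65952084  0.2303886 ] [[ 9.10273735e-01  4.14006128e-01 -8.08763768e-04]
 [ 4.14006888e-01 -9.10272672e-01  1.39942190e-03]
 [-1.56826316e-04 -1.60869077e-03 -9.99998694e-01]] 1.003429612778055
scene 455.96248843141814 323.06735976466183 236.5396763353637 [ 0.83410565  2.66185101 -0.92971958] [ 0.48962402 -0.1764226   1.00797863]
top 458.36231094380094 321.008246280076 235.14171954689803 [ 2.17947821 -2.00961051  0.24509239] [-0.09789152  0.53328512  0.78133587]
```

View pics/scene0.png

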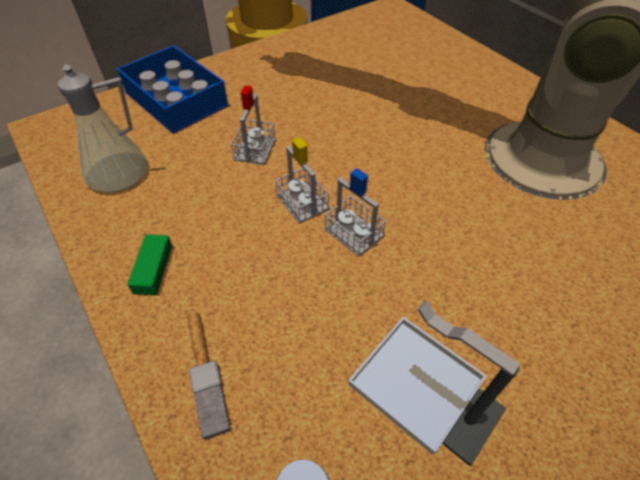

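View pics/top0.png

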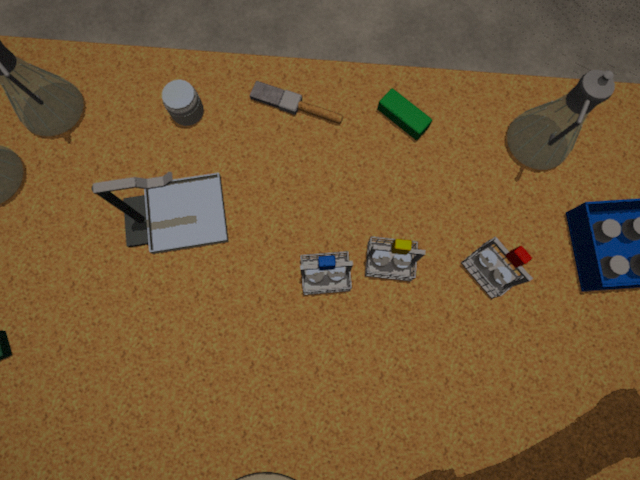

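The scene view shows the blue basket's grip at (359,182), with yellow (300,151) and red (247,97) beyond it. The hook tip is at (425,305) and the post top at (515,370). In the top view blue is at (327,262), yellow at (402,246), and the hook runs from its tip at (170,180) to the post at (98,188). Next: enlarged crops for exact points.

```bash
python3 - <<'E'
import cv2,numpy as np
S=cv2.imread("pics/scene0.png");T=cv2.imread("pics/top0.png")
def c(I,x,y,w,h): return cv2.resize(I[y:y+h,x:x+w],(400,300),interpolation=cv2.INTER_CUBIC)
a=np.hstack([c(S,310,160,100,75+25)if 0 else c(S,300,165,120,90),c(T,285,240,80,60)])
b=np.hstack([c(S,340,290,200,150),c(T,80,155,160,120)])
cv2.imwrite("pics/crops.png",np.vstack([a,b]))
E
```

```text
(no output)
```

View pics/crops.png

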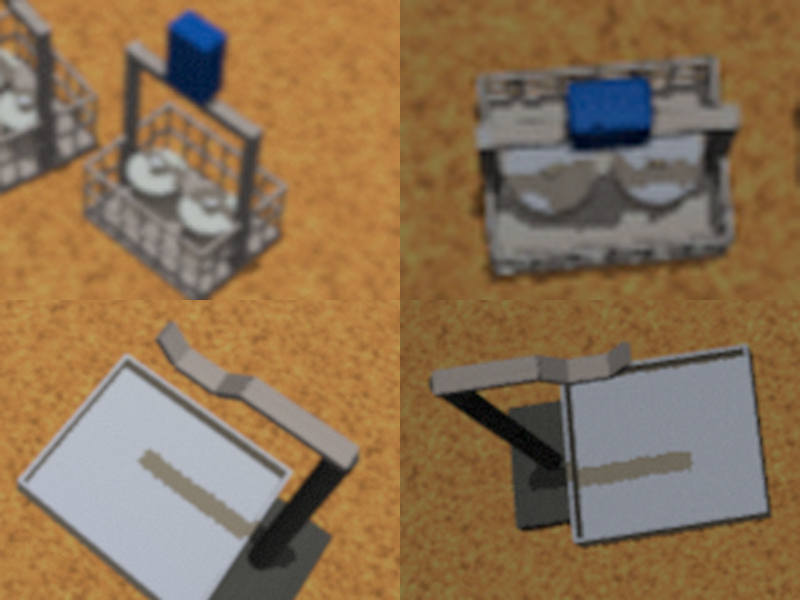

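```bash
cat > h.py <<'E'
import cv2,numpy as np
from scipy.optimize import least_squares
def P(d):
    K=np.array([[d["fx"],0,d["cx"]],[0,d["fy"],d["cy"]],[0,0,1]]);return K@np.c_[cv2.Rodrigues(np.array(d["rvec"]))[0],np.array(d["tvec"])]
def proj(M,X): u=np.c_[X,np.ones(len(X))]@M.T;return u[:,:2]/u[:,2:]
def tri(M1,M2,a,b):
    X=cv2.triangulatePoints(M1,M2,np.float64(a).reshape(-1,2).T,np.float64(b).reshape(-1,2).T);return (X[:3]/X[3]).T
def onz(M,p,z):
    r=np.linalg.inv(M[:,:3])@np.array([*p,1]);c=-np.linalg.inv(M[:,:3])@M[:,3];return c+r*(z-c[2])/r[2]
E
cat > m.py <<'E'
from h import *
from plant import bot
D={n:bot.get_image(n) for n in("scene","top")};S,T=P(D["scene"]),P(D["top"])
cs=lambda x,y,o,k:(o[0]+x/k,o[1]+y/k)
np.set_printoptions(precision=4,suppress=True)
bs=lambda x,y:cs(x,y,(300,165),10/3);bt=lambda x,y:cs(x-400,y,(285,240),5)
hs=lambda x,y:cs(x,y-300,(340,290),2);ht=lambda x,y:cs(x-400,y-300,(80,155),2.5)
s=[bs(133,50),bs(254,133),hs(165,333),hs(234,388),hs(344,460)]
t=[bt(736,118),bt(481,132),ht(629,354),ht(540,369),ht(433,383)]
X=tri(S,T,s,t);print("bar ends, tip,bend,post\n",X); print("resid",np.abs(proj(S,X)-s).max(1),np.abs(proj(T,X)-t).max(1))
print("bar len,mid",np.linalg.norm(X[0]-X[1]),(X[0]+X[1])/2, "ang",np.degrees(np.arctan2(*(X[0]-X[1])[1::-1])))
for v in((2,3),(2,4)): print(np.linalg.norm((X[v[1]]-X[v[0]])[:2]),np.degrees(np.arctan2(*(X[v[1]]-X[v[0]])[1::-1])))
print("tray scene R,T,L",*[onz(S,hs(*p),.018) for p in((290,472),(127,358),(20,485))],sep="\n")
tr=np.array([onz(T,ht(*p),.018) for p in((578,543),(768,513),(747,347),(565,380))]);print("tray top BL BR TR TL",tr,tr.mean(0),sep="\n")
for n,f in(("blue",lambda r,g,b:(b>90)&(r<60)&(g<110)),("yel",lambda r,g,b:(r>120)&(g>120)&(b<50)),("red",lambda r,g,b:(r>130)&(g<40)&(b<40))):
    C=[]
    for k in D:
        m=f(*np.moveaxis(D[k]["img"].astype(int),2,0)).astype(np.uint8)
        _,_,st,c=cv2.connectedComponentsWithStats(m);st=st[1:];c=c[1:]
        a={"blue":{"scene":(359,182),"top":(327,262)},"yel":{"scene":(300,151),"top":(402,246)},"red":{"scene":(247,97),"top":(519,256)}}[n][k]
        C.append(c[np.argmin(np.linalg.norm(c-a,axis=1)-.05*st[:,4])])
    print(n,C,tri(S,T,C[0],C[1]))
E
python3 m.py
```

```text
bar ends, tip,bend,post
 [[ 0.483  -0.1122  0.1072]
 [ 0.4705 -0.0257  0.1117]
 [ 0.584   0.1894  0.1941]
 [ 0.5722  0.2416  0.1926]
 [ 0.5558  0.3067  0.1951]]
resid [0.1542 0.0415 0.4469 3.0054 2.2674] [0.1273 0.0336 0.2919 1.9119 1.4233]
bar len,mid 0.08744885493993095 [ 0.4768 -0.0689  0.1094] ang -81.78995243320719
0.05347346618474371 102.65633089594152
0.12057689301350254 103.4874798833436
tray scene R,T,L
[0.4934 0.2727 0.018 ]
[0.5303 0.1318 0.018 ]
[0.6642 0.1661 0.018 ]
tray top BL BR TR TL
[[0.4899 0.2686 0.018 ]
 [0.5253 0.1263 0.018 ]
 [0.6595 0.1604 0.018 ]
 [0.6198 0.3007 0.018 ]]
[0.5736 0.214  0.018 ]
blue [array([358.7619, 174.6952]), array([326.6115, 260.5159])] [[ 0.4773 -0.0682  0.1512]]
yel [array([299.215 , 141.9907]), array([402.9921, 243.8968])] [[ 0.5147 -0.1907  0.1539]]
red [array([245.8704,  89.6296]), array([523.3889, 254.127 ])] [[ 0.5137 -0.3877  0.1511]]
```

Careful with the scale: shifts go in shares of 62.5 mm and turns go in shares of 4 rad. That gives: -0.039 m is -0.624, 0.034 m is 0.544.

```bash
echo '[[[0, 0, 0, 0.544, -0.624, 0, 1], [0, 0, 0, 0.544, -0.624, 0, 1], [0, 0, 0, 0.544, -0.624, 0, 1], [0, 0, 0, 0.544, -0.624, 0, 1], [0, 0, 0, 0.544, -0.624, 0, 1], [0, 0, 0, 0.544, -0.624, 0, 1], [0, 0, 0, 0.544, -0.624, 0, 1], [0, 0, 0, 0.544, -0.624, 0, 1]]]' | python3 shift.py; echo '[[[0, 0, 0, 0.544, -0.624, 0, 1], [0, 0, 0, 0.544, -0.624, 0, 1], [0, 0, 0.0355, 0.544, -0.624, 0, 1], [0, 0, 0.0355, 0, 0, 0, 0.8], [0, 0, 0, 0, 0, 0, 0.8]]]' | python3 shift.py
cat > st.py <<'E'
from h import *
from plant import bot
import sys
np.set_printoptions(precision=4,suppress=True)
s=bot.get_state();p=np.array(s['position']);R=np.array(s['tcp_rot'])
print("t",s['time'],"p",p,"yaw_y",np.degrees(np.arctan2(R[1,1],R[0,1])),"z",R[:,2],"F",s['wrist_force'],"w",s['gripper_width'],s['grip_force'],"q7",s['qpos'][6])
if len(sys.argv)>3: print("tool d",R.T@(np.array(sys.argv[1:4],float)-p))
E
python3 st.py .477 -.0685 .2; python3 - <<'E'
from h import *
from plant import bot
d=bot.get_image("wrist");cv2.imwrite("pics/w1.png",d["img"][:,:,::-1]);np.save("w1P.npy",P(d))
E
```

```text
time: 1.2
position: [0.4189, -0.2618, 0.2314]
tcp_rot: [[0.91, 0.414, 0.0], [0.414, -0.91, -0.0], [0.0, 0.0, -1.0]]
wrist_force: [-0.2, -0.7, -0.1]
gripper_width: 1.0
grip_force: 0.0
time: 1.82
position: [0.463, -0.1141, 0.2313]
tcp_rot: [[0.989, 0.145, -0.0], [0.145, -0.989, -0.0], [-0.0, 0.0, -1.0]]
wrist_force: [-0.2, -0.9, -0.1]
gripper_width: 0.803
grip_force: 0.0
t 1.825 p [ 0.463  -0.1141  0.2313] yaw_y -81.68239605447711 z [-0.0002 -0.0003 -1.    ] F [-0.2086 -0.8833 -0.1105] w 0.8029555229071895 0.0 q7 -1.3100419713084355
tool d [ 0.0204 -0.0431  0.0313]
```

View pics/w1.png

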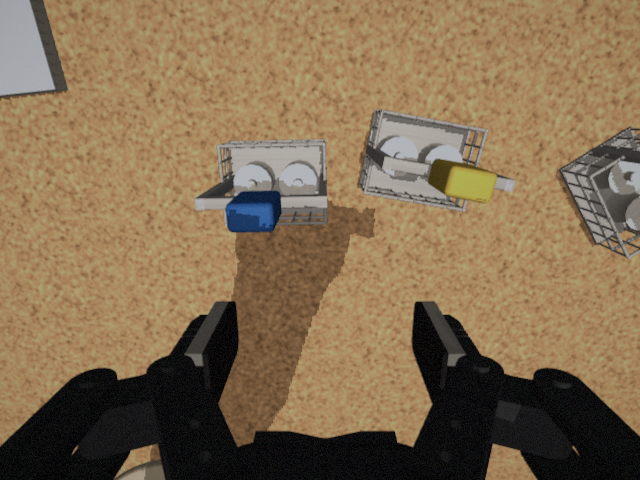

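The wrist view shows the blue grip's top face at about (252,218) and the bar from (198,203) to (327,202). The bar is nearly parallel to the closing line.

```bash
python3 - <<'E'
from h import *
np.set_printoptions(precision=4,suppress=True)
M=np.load("w1P.npy");I=cv2.imread("pics/w1.png").astype(int);b,g,r=np.moveaxis(I,2,0)
a=onz(M,(198,203),.109);c=onz(M,(327,202),.109);print(a,c,(a+c)/2,np.linalg.norm(a-c),np.degrees(np.arctan2(*(c-a)[1::-1])))
B=cv2.resize(cv2.imread("pics/w1.png")[120:250,185:345],(800,650),interpolation=cv2.INTER_CUBIC)[:600];cv2.imwrite("pics/w1c.png",B)
# lower walls rim
a=onz(M,(219,144),.045);c=onz(M,(326,140),.045);print("rim",np.degrees(np.arctan2(*(c-a)[1::-1])),(a+c)/2,np.linalg.norm(a-c))
# block triangulation: wrist bar ends vs top bar ends
from plant import bot
T=P(bot.get_image("top"));bt=lambda x,y:(285+(x-400)/5,240+y/5)
print(tri(M,T,[(198,203),(327,202)],[bt(481,132),bt(736,118)]))
E
```

```text
[ 0.4679 -0.0241  0.109 ] [ 0.4815 -0.1126  0.109 ] [ 0.4747 -0.0683  0.109 ] 0.08957263582366735 -81.27815365364988
rim -79.65076909702834 [ 0.511  -0.0633  0.045 ] 0.08813567290719734
[[ 0.4698 -0.026   0.1158]
 [ 0.4822 -0.1122  0.1125]]
```

View pics/w1c.png

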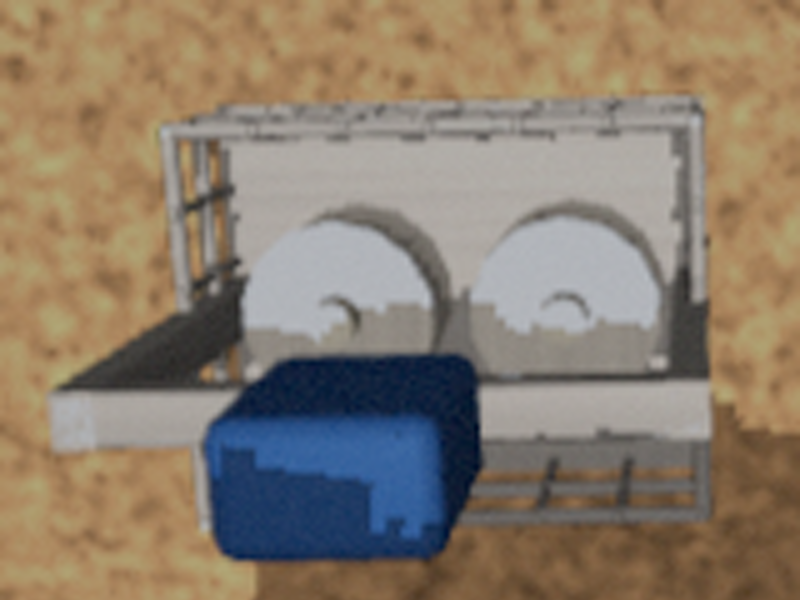

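Converted, 0.03 m is 0.48, -0.022 m is -0.352, -0.016 rad / 4 = -0.004.

```bash
python3 - <<'E'
from h import *
M=np.load("w1P.npy");print(onz(M,(185+327/5,120+489/5),.155))
E
echo '[[[0, 0, -0.004, 0.16, -0.352, 0, 0.8], [0, 0, 0, 0.1552, -0.344, 0, 0.8], [0, 0, 0, 0, 0, 0.48, 0.8], [0, 0, 0, 0, 0, 0.32, 0.8], [0, 0, 0, 0, 0, 0, 0.8]]]' | python3 shift.py; python3 st.py .476 -.0685 .119
```

```text
[ 0.47568585 -0.06820853  0.155     ]
time: 2.55
position: [0.475, -0.0695, 0.1803]
tcp_rot: [[0.987, 0.159, -0.003], [0.159, -0.987, 0.0], [-0.003, -0.001, -1.0]]
wrist_force: [-0.9, -0.4, 1.4]
gripper_width: 0.799
grip_force: 0.0
t 2.55 p [ 0.475  -0.0695  0.1803] yaw_y -80.87406703726435 z [-0.0028  0.0001 -1.    ] F [-0.8568 -0.4055  1.3852] w 0.7985411052248054 0.0 q7 -1.405971579265569
tool d [ 0.0013 -0.0008  0.0613]
```

Converted, 0.025 m is 0.4, 0.01 m is 0.16.

```bash
echo '[[[0, 0, 0, 0.0112, -0.016, 0.4, 0.8], [0, 0, 0, 0, 0, 0.4, 0.8], [0, 0, 0, 0, 0, 0.16, 0.8], [0, 0, 0, 0, 0, 0, 0.5], [0, 0, 0, 0, 0, 0, 0.2], [0, 0, 0, 0, 0, 0, 0], [0, 0, 0, 0, 0, 0, 0], [0, 0, 0, 0, 0, 0, 0]]]' | python3 shift.py 50; python3 st.py .476 -.0685 .25
```

```text
time: 3.55
position: [0.4771, -0.0679, 0.1223]
tcp_rot: [[0.987, 0.158, 0.002], [0.158, -0.987, -0.0], [0.002, 0.001, -1.0]]
wrist_force: [-1.0, -1.5, 7.4]
gripper_width: 0.319
grip_force: 50.6
t 3.55 p [ 0.4771 -0.0679  0.1223] yaw_y -80.91148061553035 z [ 0.0019 -0.0003 -1.    ] F [-0.9598 -1.5048  7.4175] w 0.31856042100523124 50.59591770172119 q7 -1.418939393814179
tool d [-0.0009  0.0005 -0.1277]
```

Converted, -0.035 m is -0.56, -0.025 m is -0.4.

```bash
echo '[[[0, 0, 0, 0, 0, -0.16, 0], [0, 0, 0, 0, 0, -0.4, 0], [0, 0, 0, 0, 0, -0.56, 0], [0, 0, 0, 0, 0, -0.56, 0], [0, 0, 0, 0, 0, -0.32, 0], [0, 0, 0, 0, 0, 0, 0]]]' | python3 shift.py; python3 st.py .599 .129 .245;  python3 - <<'E'
from h import *
from plant import bot
d=bot.get_image("scene");cv2.imwrite("pics/s2.png",cv2.resize(d["img"][60:300,220:540,::-1],(640,480)))
E
```

```text
time: 4.3
position: [0.4769, -0.0675, 0.2479]
tcp_rot: [[0.987, 0.158, 0.003], [0.158, -0.987, -0.0], [0.003, 0.001, -1.0]]
wrist_force: [-0.8, -0.5, -3.3]
gripper_width: 0.316
grip_force: 49.8
t 4.3 p [ 0.4769 -0.0675  0.2479] yaw_y -80.8950447168578 z [ 0.0031 -0.0001 -1.    ] F [-0.8245 -0.4966 -3.3335] w 0.3158486573861839 49.807952642440796 q7 -1.4026547311856736
tool d [ 0.1517 -0.1747  0.0032]
```

View pics/s2.png

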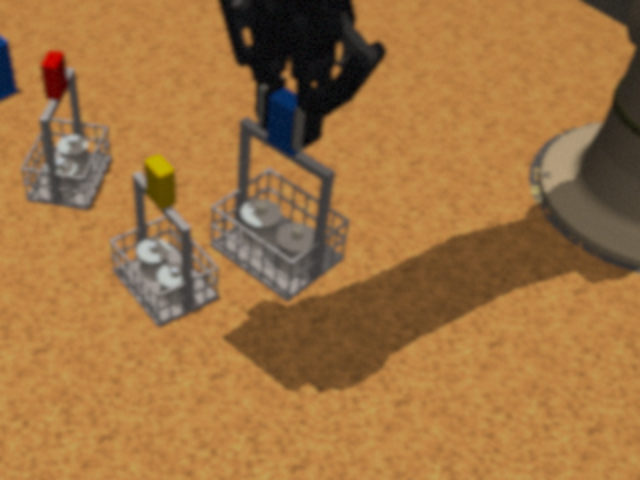

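The basket is held level (grip at about (283,120) in the crop), and the neighbours haven't moved. Next I move away and turn it.

Converted, -0.035 m is -0.56, 0.03 m is 0.48, -0.18 rad / 4 = -0.045.

```bash
echo '[[[0, 0, 0, 0.24, -0.272, 0, 0], [0, 0, 0, 0.48, -0.56, 0, 0], [0, 0, 0, 0.48, -0.56, 0, 0], [0, 0, -0.025, 0.16, -0.192, 0, 0], [0, 0, -0.045, 0, 0, 0, 0], [0, 0, -0.045, 0, 0, 0, 0], [0, 0, -0.045, 0, 0, 0, 0], [0, 0, -0.045, 0, 0, 0, 0]]]' | python3 shift.py;echo '[[[0, 0, -0.045, 0, 0, 0, 0], [0, 0, -0.045, 0, 0, 0, 0], [0, 0, -0.045, 0, 0, 0, 0], [0, 0, -0.045, 0, 0, 0, 0], [0, 0, -0.029, 0, 0, 0, 0], [0, 0, 0, 0, 0, 0, 0]]]' | python3 shift.py; python3 st.py .599 .129 .248
```

```text
time: 5.35
position: [0.5438, 0.0436, 0.2446]
tcp_rot: [[0.553, 0.833, -0.003], [0.833, -0.553, -0.0], [-0.002, -0.002, -1.0]]
wrist_force: [0.1, -0.5, -3.7]
gripper_width: 0.321
grip_force: 50.1
time: 6.1
position: [0.544, 0.0434, 0.2449]
tcp_rot: [[-0.241, 0.971, -0.003], [0.971, 0.241, 0.0], [0.001, -0.002, -1.0]]
wrist_force: [-0.8, 0.9, -2.4]
gripper_width: 0.316
grip_force: 50.1
t 6.1 p [0.544  0.0434 0.2449] yaw_y 13.927885669900704 z [-0.0026  0.0003 -1.    ] F [-0.7968  0.914  -2.4343] w 0.3158628877888789 50.08631229400635 q7 -0.2051195824662868
tool d [ 0.0699  0.074  -0.0033]
```

Converted, 0.034 m is 0.544, 0.02 m is 0.32.

```bash
echo '[[[0, 0, 0, 0.16, 0.32, 0, 0], [0, 0, 0, 0.32, 0.544, 0, 0], [0, 0, 0, 0.16, 0.32, 0, 0], [0, 0, 0, 0, 0, 0, 0], [0, 0, 0, 0, 0, 0, 0]]]' | python3 shift.py; python3 st.py .599 .129 .248;  python3 - <<'E'
from h import *
from plant import bot
d=bot.get_image("wrist");cv2.imwrite("pics/w2.png",d["img"][:,:,::-1]);np.save("w2P.npy",P(d))
E
```

```text
time: 6.72
position: [0.606, 0.0998, 0.2454]
tcp_rot: [[-0.24, 0.971, -0.002], [0.971, 0.24, -0.001], [-0.0, -0.002, -1.0]]
wrist_force: [-0.3, -1.0, -3.3]
gripper_width: 0.319
grip_force: 50.4
t 6.725 p [0.606  0.0998 0.2454] yaw_y 13.896385549248137 z [-0.0019 -0.0007 -1.    ] F [-0.3387 -1.036  -3.3394] w 0.31927980037807957 50.388139486312866 q7 -0.28384943626923587
tool d [ 0.03    0.0002 -0.0026]
```

View pics/w2.png

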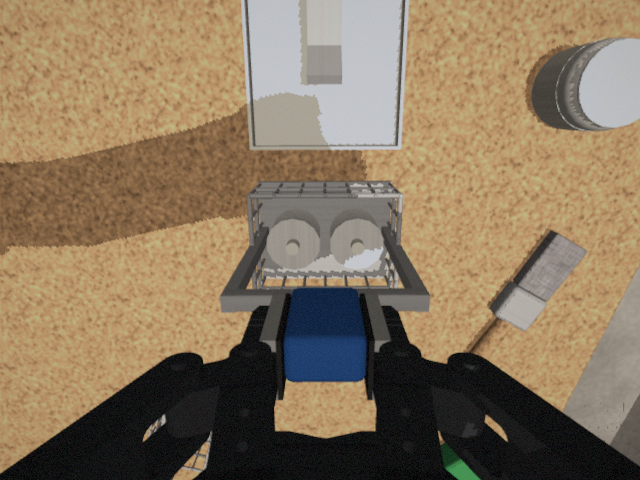

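The wrist view has the hook tip edge at (307–342, 82) with the strip running straight up. The bar's ends are at (222,300) and (429,299), so its centre is at x≈325, in line with the hook and parallel to the tray edge (y≈149).

```bash
python3 - <<'E'
from h import *
from plant import bot
np.set_printoptions(precision=4,suppress=True)
M=np.load("w2P.npy");s=bot.get_state();R=np.array(s['tcp_rot']);p=np.array(s['position'])
def t(n,px,z): X=onz(M,px,z);print(n,X,"tool rel",R.T@(X-p))
t("tip L",(307,82),.199);t("tip R",(342,82),.199);t("hook 199? bend L",(306,46),.185+.0)
t("tray L",(250,149),.018);t("tray R",(402,149),.018)
t("bar L top front",(222,299),.238);t("bar R",(429,296),.238)
t("blockL",(285,378),.281);t("blockR",(366,378),.281)
E
```

```text
tip L [0.5755 0.1865 0.199 ] tool rel [ 0.0917 -0.0087  0.0466]
tip R [0.5909 0.1903 0.199 ] tool rel [0.0917 0.0072 0.0466]
hook 199? bend L [0.5706 0.2027 0.185 ] tool rel [ 0.1087 -0.0095  0.0606]
tray L [0.5261 0.1284 0.018 ] tool rel [ 0.0473 -0.0702  0.2277]
tray R [0.6633 0.1622 0.018 ] tool rel [0.0472 0.071  0.2275]
bar L top front [0.5621 0.0914 0.238 ] tool rel [ 0.0026 -0.0446  0.0077]
bar R [0.6474 0.1139 0.238 ] tool rel [0.004  0.0436 0.0076]
blockL [0.5939 0.0918 0.281 ] tool rel [-0.0046 -0.0137 -0.0353]
blockR [0.6196 0.0982 0.281 ] tool rel [-0.0046  0.0128 -0.0354]
```

Converted, 0.025 m is 0.4, -0.0005 m is -0.008.

```bash
echo '[[[0, 0, 0, 0.24, 0, 0.096, 0], [0, 0, 0, 0.4, 0, 0.096, 0], [0, 0, 0, 0.4, -0.008, 0, 0], [0, 0, 0, 0.4, 0, 0, 0], [0, 0, 0, 0.32, 0, 0, 0], [0, 0, 0, 0.144, 0, 0, 0], [0, 0, 0, 0, 0, 0, 0], [0, 0, 0, 0, 0, 0, 0]]]' | python3 shift.py; python3 st.py .5767 .2146 .202;  python3 - <<'E'
from h import *
from plant import bot
a=bot.get_image("scene")["img"][210:450,320:560,::-1];b=bot.get_image("top")["img"][110:270,60:220,::-1]
cv2.imwrite("pics/s3.png",np.hstack([cv2.resize(a,(400,400),interpolation=2),cv2.resize(b,(400,400),interpolation=2)]))
E
```

```text
time: 7.78
position: [0.578, 0.2145, 0.2341]
tcp_rot: [[-0.24, 0.971, -0.0], [0.971, 0.24, -0.001], [-0.001, -0.0, -1.0]]
wrist_force: [-0.7, -0.4, -2.6]
gripper_width: 0.321
grip_force: 50.4
t 7.775 p [0.578  0.2145 0.2341] yaw_y 13.905908068369543 z [-0.     -0.0008 -1.    ] F [-0.698  -0.3637 -2.5795] w 0.3206926423652596 50.38761913776398 q7 -0.48714959203964225
tool d [ 0.0004 -0.0012  0.0321]
```

View pics/s3.png

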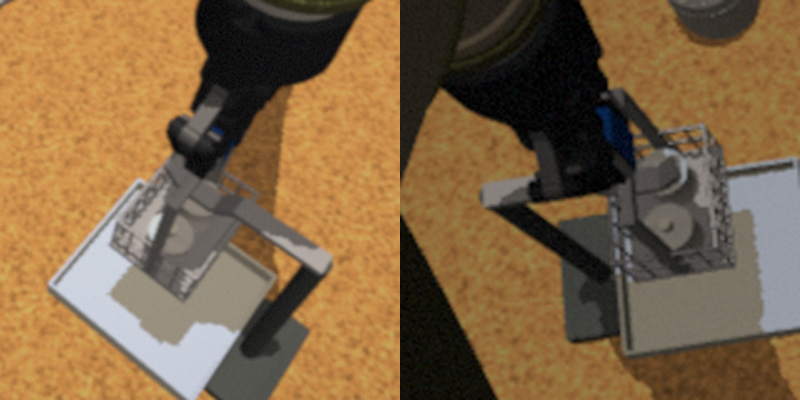

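The hook passes through the handle window: in the left crop the strip meets the bar near (200,190). Lowering slowly now.

Converted, 0.01 m is 0.16, 0.008 m is 0.128.

```bash
echo '[[[0, 0, 0, 0, -0.016, 0.128, 0], [0, 0, 0, 0, 0, 0.16, 0], [0, 0, 0, 0, 0, 0.096, 0], [0, 0, 0, 0, 0, 0.032, 0], [0, 0, 0, 0, 0, 0, 0], [0, 0, 0, 0, 0, 0, 0]]]' | python3 shift.py; python3 st.py .5767 .2146 .202;echo '[[[0, 0, 0, 0, 0, 0.032, 0], [0, 0, 0, 0, 0, 0.016, 0], [0, 0, 0, 0, 0, 0, 0]]]' | python3 shift.py; python3 st.py .5767 .2146 .202
```

```text
time: 8.62
position: [0.5768, 0.2156, 0.2085]
tcp_rot: [[-0.242, 0.97, 0.0], [0.97, 0.242, 0.0], [0.0, 0.0, -1.0]]
wrist_force: [0.2, 0.0, -2.6]
gripper_width: 0.32
grip_force: 50.3
t 8.625 p [0.5768 0.2156 0.2085] yaw_y 13.987188831067476 z [ 0.0004  0.0002 -1.    ] F [ 0.194   0.0178 -2.5564] w 0.3203257119376466 50.33500134944916 q7 -0.5069274763400323
tool d [-0.0009 -0.0003  0.0065]
time: 9.0
position: [0.5766, 0.2154, 0.2052]
tcp_rot: [[-0.242, 0.97, -0.0], [0.97, 0.242, -0.0], [-0.0, -0.0, -1.0]]
wrist_force: [-0.3, -0.1, -2.4]
gripper_width: 0.319
grip_force: 50.4
t 9.0 p [0.5766 0.2154 0.2052] yaw_y 13.978200211378784 z [-0.0002 -0.0001 -1.    ] F [-0.2816 -0.0594 -2.3515] w 0.3193326989587762 50.389196276664734 q7 -0.5092590589416924
tool d [-0.0008 -0.0001  0.0032]
```

Converted, 0.001 m is 0.016.

```bash
echo '[[[0, 0, 0, 0, 0, 0.016, 0], [0, 0, 0, 0, 0, 0.016, 0], [0, 0, 0, 0, 0, 0, 0], [0, 0, 0, 0, 0, 0, 0]]]' | python3 shift.py; python3 st.py|tail -1 ;echo '[[[0, 0, 0, 0, 0, 0.016, 0], [0, 0, 0, 0, 0, 0, 0], [0, 0, 0, 0, 0, 0, 0]]]' | python3 shift.py; python3 st.py
```

```text
time: 9.5
position: [0.5767, 0.2155, 0.2032]
tcp_rot: [[-0.242, 0.97, -0.0], [0.97, 0.242, 0.0], [0.0, -0.0, -1.0]]
wrist_force: [-0.6, -0.2, -3.8]
gripper_width: 0.317
grip_force: 50.4
t 9.5 p [0.5767 0.2155 0.2032] yaw_y 13.981054623665546 z [-0.  0. -1.] F [-0.5849 -0.1791 -3.7717] w 0.3174044120008183 50.387946367263794 q7 -0.5107628310621164
time: 9.88
position: [0.5767, 0.2155, 0.2023]
tcp_rot: [[-0.242, 0.97, 0.0], [0.97, 0.242, 0.0], [0.0, 0.0, -1.0]]
wrist_force: [-0.9, -0.1, -1.2]
gripper_width: 0.322
grip_force: 50.5
t 9.875 p [0.5767 0.2155 0.2023] yaw_y 13.981188701469787 z [ 0.0001  0.0001 -1.    ] F [-0.9058 -0.0679 -1.2004] w 0.32238994624840844 50.54071605205536 q7 -0.5115187059420524
```

Converted, 0.0008 m is 0.0128.

```bash
for i in 1; do echo '[[[0, 0, 0, 0, 0, 0.0128, 0], [0, 0, 0, 0, 0, 0, 0], [0, 0, 0, 0, 0, 0, 0]]]' | python3 shift.py | grep -E 'pos|wrist'; done; echo '[[[0, 0, 0, 0, 0, 0.0128, 0], [0, 0, 0, 0, 0, 0, 0], [0, 0, 0, 0, 0, 0, 0]]]' | python3 shift.py | grep -E 'pos|wrist'
```

```text
position: [0.5767, 0.2155, 0.2023]
wrist_force: [-2.0, -1.0, 5.8]
position: [0.5768, 0.2155, 0.2022]
wrist_force: [-3.2, -2.1, 12.3]
```

Contact is at the expected height. I'll relieve the pressure, then release gently.

Converted, -0.0009 m is -0.0144.

```bash
echo '[[[0, 0, 0, 0, 0, -0.0144, 0], [0, 0, 0, 0, 0, 0, 0], [0, 0, 0, 0, 0, 0, 0]]]' | python3 shift.py 20; echo '[[[0, 0, 0, 0, 0, 0, 0.36], [0, 0, 0, 0, 0, 0, 0.42], [0, 0, 0, 0, 0, 0, 0.55], [0, 0, 0, 0, 0, 0, 0.7], [0, 0, 0, 0, 0, 0, 0.7]]]' | python3 shift.py; python3 st.py;  python3 - <<'E'
from h import *
from plant import bot
a=bot.get_image("wrist")["img"][:,:,::-1];cv2.imwrite("pics/w4.png",a)
E
```

```text
time: 11.0
position: [0.5767, 0.2155, 0.2023]
tcp_rot: [[-0.242, 0.97, 0.001], [0.97, 0.242, -0.0], [-0.0, 0.0, -1.0]]
wrist_force: [-2.8, -1.4, 7.8]
gripper_width: 0.318
grip_force: 51.7
time: 11.62
position: [0.5767, 0.2154, 0.2015]
tcp_rot: [[-0.242, 0.97, -0.0], [0.97, 0.242, -0.0], [0.0, -0.0, -1.0]]
wrist_force: [0.1, -0.1, -0.8]
gripper_width: 0.7
grip_force: 0.0
t 11.625 p [0.5767 0.2154 0.2015] yaw_y 13.978902443221124 z [-0.0001 -0.     -1.    ] F [ 0.0853 -0.0776 -0.8236] w 0.6999533542169312 0.0 q7 -0.5120444625077918
```

View pics/w4.png

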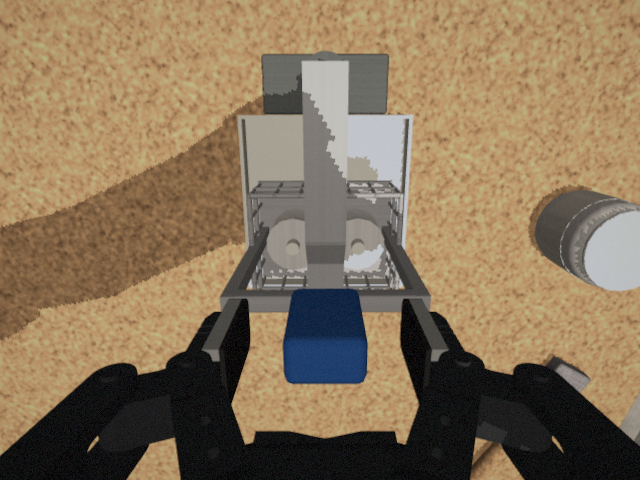

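The grip (285–367, 290–382) is free between the fingers. The bar is centred and square across the hook (strip 305–348). Now I retreat straight up.

Converted, -0.06 m is -0.96, -0.04 m is -0.64.

```bash
echo '[[[0, 0, 0, 0, 0, -0.16, 0.7], [0, 0, 0, 0, 0, -0.4, 0.7], [0, 0, 0, 0, 0, -0.56, 0.7], [0, 0, 0, 0, 0, -0.64, 0.7], [0, 0, 0, -0.48, 0, -0.48, 0.7], [0, 0, 0, -0.96, 0, 0, 0.7], [0, 0, 0, -0.96, 0, 0, 0.7], [0, 0, 0, -0.96, 0, 0, 0.7]]]' | python3 shift.py;echo '[[[0, 0, 0, -0.96, 0, 0, 0.7], [0, 0, 0, -0.48, 0, 0, 0.7], [0, 0, 0, 0, 0, 0, 0.7], [0, 0, 0, 0, 0, 0, 0.7], [0, 0, 0, 0, 0, 0, 0.7], [0, 0, 0, 0, 0, 0, 0.7]]]' | python3 shift.py;  python3 - <<'E'
from h import *
from plant import bot
a=bot.get_image("scene")["img"][:,:,::-1];b=bot.get_image("top")["img"][:,:,::-1];w=bot.get_image("wrist")["img"][:,:,::-1]
cv2.imwrite("pics/s5.png",np.hstack([cv2.resize(a[190:450,300:560],(400,400),interpolation=2),cv2.resize(b[110:270,80:240],(400,400),interpolation=2)]))
# neighbours unmoved?
A=cv2.imread("pics/scene0.png");print(np.abs(A[80:210,220:320].astype(int)-a[80:210,220:320]).mean())
E
```

```text
time: 12.68
position: [0.6276, 0.0099, 0.3427]
tcp_rot: [[-0.242, 0.97, 0.001], [0.97, 0.242, 0.0], [-0.0, 0.001, -1.0]]
wrist_force: [-0.4, 0.8, 0.1]
gripper_width: 0.699
grip_force: 0.0
time: 13.42
position: [0.6491, -0.0745, 0.3418]
tcp_rot: [[-0.243, 0.97, 0.0], [0.97, 0.243, 0.0], [0.0, 0.0, -1.0]]
wrist_force: [0.9, -0.5, -0.1]
gripper_width: 0.699
grip_force: 0.0
10.916153846153847
```

View pics/s5.png

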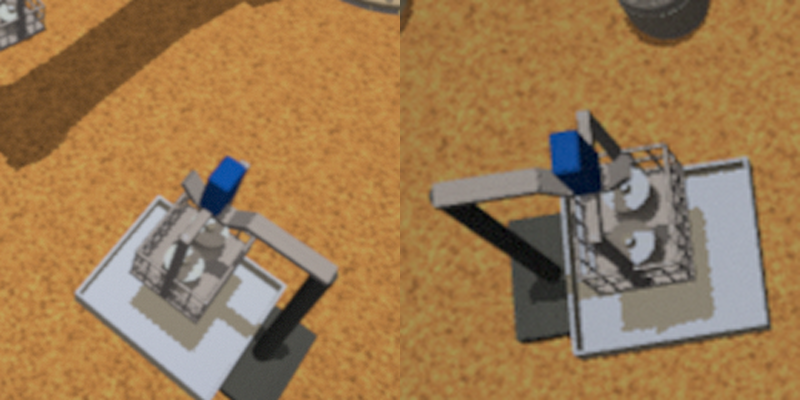

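The basket hangs upright in the throat, square across the hook (grip at (225,185) left, (573,160) right), and the gripper is well clear. Handing in.

```bash
python3 -c "
from plant import bot
print(bot.job_done())"
```

```text
the job is handed in; nothing more can be done
None
```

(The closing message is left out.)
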